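# Feed the first label and refit the brake knob of the shop's label dispenser

### The job

The shop's price-label dispenser has a new roll: swing its advance lever all the way to the stop, then let go so that it springs back by itself. Then pick up the black pointer knob, turn it so that its key flat matches the flat of the D-shaft (nose over the disc's index tab), push it fully home onto the shaft, press it on down with the shaft to the end of its sprung travel, and finish like that: the program ends with the gripper still on the knob, keeping it pressed in. Do not disturb the other things on the counter.

Things in the scene. Friction and masses are not known exactly. Their poses are not given: they have to be found in the camera images.
- dispenser: price-label dispenser, fixed: grey box 170 (its x) by 240 mm (its y), top 70 mm above the counter, behind it a paper roll in two cheeks (to 180 mm in its +x, 95 mm high). Origin: centre of its underside; x points to the roll, y to the lever's side, z up. The lever pivots at its (0, +50 mm); the D-shaft stands at its (0, -60 mm).
- lever (a joint): angle of the advance lever (rad): 0 at rest, 1.2 at its stop. A flat steel arm on a vertical pivot, its top face 83 mm above the counter. At rest it points to the dispenser's -x; a growing angle turns it clockwise seen from above, towards the dispenser's +y. Its spring takes about 1 N at the post at rest, 3 N at the stop, and brings it back by itself.
- lever_post (a point): centre of the top end of the lever's upright round black finger post, 12 mm in diameter, from 83 to 118 mm above the counter, 65 mm from the pivot axis.
- lever_pivot (a point): point on the lever's vertical pivot axis, 118 mm above the counter; turns with the lever: its -x axis points along the arm to the post.
- shaft_top (a point): centre of the top of the upright steel D-shaft, 102 mm above the counter unpressed: 16 mm in diameter, one flat 4.5 mm from the axis, top chamfer 1.6 mm. x points out of the flat, z up. It stands 26 mm out of an aluminium disc, 72 mm in diameter, that turns with it (stiffly, 0.15 N m) and has a raised dark tab (11 by 7 mm, 3 mm high, 24 to 35 mm from the axis) on the flat's side.
- clutch (a joint): how far the D-shaft is pressed down into the dispenser (m): 0 up, 0.008 at its stop. Sprung: 2 N starts it, 8.4 N presses it to the stop. The disc does not sink with it.
- knob: black plastic pointer knob, about 60 g, lying bore down: round skirt 45 mm in diameter, 20 mm high; on it a straight grip bar 40 mm long (its x), 18 mm wide (its y), 20 to 38 mm above the underside; a nose 10 mm wide sticks out of the skirt in its +x, with a thin white line on nose and bar. Origin: centre of the underside, z up.
- knob_nose (a point): top of the nose's tip, 34 mm from the knob's axis in its +x, 20 mm above the underside (the nose's own underside is at 8 mm). The nose marks the key flat of the bore.
- knob_bore (a point): centre of the end of the blind D-bore in the knob's underside, 16 mm up: 18 mm in diameter, key flat 5.5 mm from the axis on the nose's side (+x). It fits the shaft only with the nose over the disc's tab (within about 0.15 rad). Seated, this point meets the shaft's top, and the knob's underside is 10 mm above the disc.
- cap: bystander: plain round black jar cap, 44 mm in diameter, 26 mm high, no bar or nose; origin under its centre.
- roll: bystander: small roll of paper labels lying flat, 64 mm in diameter, 30 mm high, 38 mm hole; origin under its centre.
- casket: bystander: dark lacquer box 134 by 94 by 56 mm with a brass clasp; origin under its centre.
- bowl: bystander: red lacquer bowl 100 mm across, 40 mm high; origin under its centre.
- vase: bystander: blue vase 90 mm across, 150 mm high; origin under its centre.
- screwdriver: bystander: screwdriver lying on the counter, about 200 mm long, under 35 mm high.

How it is judged:
On the way, in this order (a step that is already met when the one before it is completed fails the run):
1. the advance lever is swung to its stop (value of joint lever above 1.1 rad), for 0.1 s.
2. the lever is let go and has sprung back (value of joint lever below 0.12 rad and contact force between each of the arm, the fingers and dispenser below 0.3 N), for 0.2 s.
3. the knob sits fully on the D-shaft, flat to flat (horizontal distance between knob and shaft_top below 0.004 m and z of knob in the frame of shaft_top between -0.019 and -0.0135 m and angle between knob's own z axis and vertical below 0.1 rad and x of knob_nose in the frame of shaft_top above 0.028 m), for 0.2 s.
At the end, for the whole second after the job is handed in: Knob fully on the D-shaft (axis within 4 mm, underside 13.5 to 19 mm below shaft top, upright within 0.1 rad, nose on the flat's side), shaft pressed down over 5 of its 8 mm, fingers still on the knob (over 1 N), lever back at rest (under 0.12 rad) (all of step 3 and value of joint clutch above 0.005 m and contact force between the fingers and knob above 1 N and value of joint lever below 0.12 rad); the arm keeps its last pose, push and grip.
It fails at once if a bystander is shoved by more than 40 mm (distance of any of cap, roll, casket, bowl, vase, screwdriver from where it was at the start of the episode above 0.04 m).
It also fails if it takes over 58 s, if anything falls off the work surface, if the arm or the gripper's body presses on something with over 40 N, if the wrist force passes 120 N, or if a joint passes its speed limit or range.

### The arm

A 6-joint arm with a two-finger parallel gripper is mounted at the origin on the work surface. World frame = base frame: x ahead of the robot, y to its left, z up, the work surface at z = 0. Lengths are in m, angles in rad, forces in N, time in s.
With the tool pointing down it reaches from about 0.4 to 0.825 m from the base axis. Payload 7 kg.
Tool frame: the origin (TCP) lies at the very end of the fingers, on their centre line; the grasp point (between the pads) lies arm.hold_point_z behind it (arm.hold_point_z is the distance from the TCP to the grasp point, in m); z points along the fingers, y is the line along which they close (so a half turn about z gives the same grasp; the last joint's range is limited). The gripper opens to 88 mm and grips with 3 to 60 N. Pads are 19 mm wide; open, the fingers measure 130 mm over their backs; the gripper's body (78 mm by 193 mm) begins 47 mm behind the grasp point.
Start: joints at [1.522, 0.359, 0.012, 0, -1.224, -0.288], TCP at [0.223, 0.637, 0.227] pointing down, gripper open.
Joint ranges: [-3.07, 3.07], [-1.43, 2.12], [-1.02, 1.25], [-3.03, 1.67], [-3.05, -0], [-3.03, 3.03]. Speed limits (rad/s): [2.39, 2.39, 3.01, 3.14, 3.14, 3.14].

### API

Orientations are given as [roll, pitch, yaw] about the fixed x, y, z axes, in that order (R = Rz(yaw) Ry(pitch) Rx(roll)).
In Python, from station import arm gives the robot as it stands.
- The arm moves only by the tool nudge_tcp, called after "Request:" in YAML: its name, and indented under it one key for each argument. Schema: {"type":"object","properties":{"motion":{"type":"array","items":{"type":"number"},"minItems":5,"maxItems":100},"force":{"type":"number"},"only":{"type":"string"},"quiet":{"type":"boolean"},"lines":{"type":"string"}},"required":["motion"],"additionalProperties":false}. motion is one flat list of numbers that holds 1 to 20 rows one after another, with no inner brackets; each row has 5 numbers: the finger opening in m, then dx, dy, dz in units of 25 mm, then a turn about the tool's z in units of 0.25 rad; each row is the pose to reach, as a shift and turn from the pose commanded when the call began, along the tool's axes at that moment; what a row does not reach only later rows make up. A row lasts 1/12 s, in which the tool goes at most 0.0417 m and 0.125 rad, less where a joint would pass 70% of its speed; a pose out of reach is approached as far as the arm can. The fingers move at their own pace and stop on an object; force is the grip in N (left out, the last holds). Time passes only in rows, so rows that do not move let the fingers close. The tool returns the time, the measured TCP pose, the force, the opening and the grip force at its end. only (a regular expression) keeps the lines of the reply that match it, lines (a string "A,B") keeps lines A to B, and quiet returns only ok. Input that does not fit is refused with a message, and nothing moves.
- arm.get_state(): the state, without advancing time (a new reading comes with each control period).
- arm.grab_frame(name): name is "scene" or "top" or "wrist"; returns the picture (384x512x3 uint8, red, green, blue); there is no depth.
- arm.camera_params(name): a dict with "fx", "fy", "cx", "cy" (pixels), "D" ([k1, k2, p1, p2, k3] as OpenCV has them; the pictures are not rectified), "T" (4x4, takes a point from camera to world coordinates); the wrist camera has in their place "hand_eye" (4x4, takes a point from camera to tool coordinates, whose origin is the TCP and whose axes are the flange's). Camera axes: x right, y down, z forward; pixel columns grow to the right and rows downward; lengths in m; the calibration is good to about 2 mm. A picture is of the moment at which its call begins: read the wrist's pose just before it. camera_params takes no time and is no camera call.
- arm.job_done(): hands the job in; it is judged then, once.
The state is a dict: "t": time; "q": joint angles; "qd": joint speeds; "joint_efforts": joint torques, N m; "eef_pos": TCP position; "ee_rot": TCP orientation; "force": force on the tool from outside, world axes, zero at the start; "moment": the same for the moment, N m; "width": finger opening in m; "gripper_force": force on a finger pad.
Only numpy, scipy, OpenCV 4.12 (cv2) and the standard library are available. Lean on these libraries where they do the work, as an engineer would, in place of code of your own. Each camera call takes 0.05 s, during which the arm holds its last target. There are 200 camera calls.

## Working session

There is one attempt and no reset: what is moved stays moved. The work goes in short steps, Python scripts to look and compute and a tool call to move; the robot and the scene stay as the last step left them, time stands still between calls to the robot, and variables do not carry over. Pictures are saved under pics/ and viewed, at most 10 in all, crops included, and the job is handed in when it is done.

```bash
ls; mkdir -p pics; python3 - <<'E'
from station import arm
import cv2,numpy as np
s=arm.get_state();print(s['t'],s['eef_pos'],s['ee_rot'],s['width'],arm.hold_point_z)
for n in("top","scene"):
    p=arm.camera_params(n);print(n,{k:np.round(v,4).tolist() for k,v in p.items()})
    cv2.imwrite(f'pics/{n}0.png',cv2.resize(arm.grab_frame(n)[:,:,::-1],(800,600),interpolation=cv2.INTER_CUBIC))
print(np.round(arm.camera_params('wrist')['hand_eye'],4).tolist())
E
```

```text
pics
station.py
0.0 [0.22293526 0.63656687 0.22561013] [ 3.13985898e+00 -1.84881744e-04 -3.36899358e-01] 0.08755818875658523 0.0188
top {'fx': 418.6507, 'fy': 418.6507, 'cx': 254.1476, 'cy': 185.3364, 'D': [0.0146, 0.0, 0.0, 0.0, 0.0], 'T': [[-0.0282, -0.9917, 0.1256, 0.2743], [-0.9995, 0.0298, 0.011, 0.0075], [-0.0147, -0.1252, -0.992, 1.5963], [0.0, 0.0, 0.0, 1.0]]}
scene {'fx': 426.1166, 'fy': 426.1166, 'cx': 261.0279, 'cy': 188.2742, 'D': [-0.0326, 0.0, 0.0, 0.0, 0.0], 'T': [[0.1842, 0.5965, -0.7812, 1.5015], [0.9826, -0.0927, 0.1609, -0.1911], [0.0235, -0.7973, -0.6031, 0.8798], [0.0, 0.0, 0.0, 1.0]]}
[[-0.0001, -0.9616, -0.2746, 0.0734], [1.0, -0.0003, 0.0006, 0.0004], [-0.0007, -0.2746, 0.9616, -0.1579], [0.0, 0.0, 0.0, 1.0]]
```

View pics/top0.png

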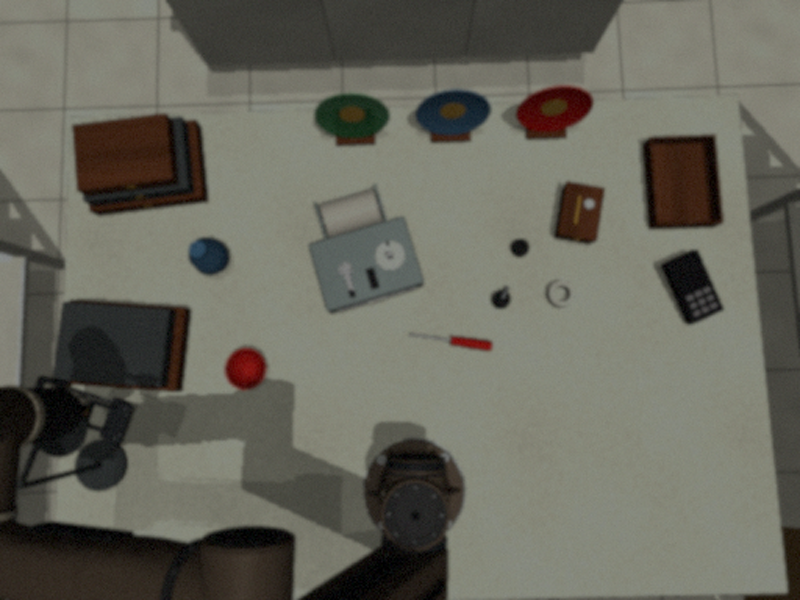

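View pics/scene0.png

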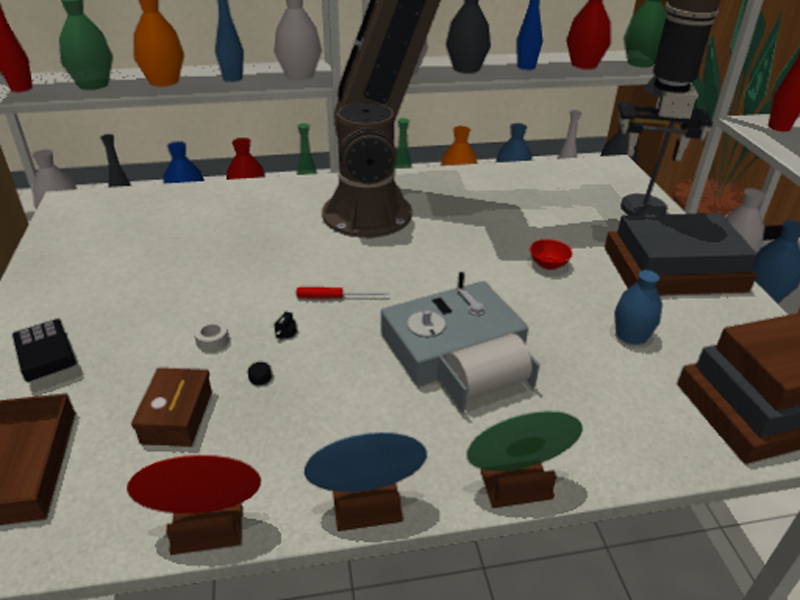

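The top view shows the dispenser at about (366,262), with lever post at about (352,293) and shaft at about (390,256). The knob is near (501,297) and the cap at (519,247). I'll compute coarse positions next.

```bash
cat > h.py <<'E'
from station import arm
import cv2,numpy as np
from scipy.spatial.transform import Rotation as R
def camT(n,s=None):
    p=arm.camera_params(n)
    if n!='wrist': return p,np.array(p['T'])
    T=np.eye(4);T[:3,:3]=R.from_euler('xyz',s['ee_rot']).as_matrix();T[:3,3]=s['eef_pos']
    return p,T@np.array(p['hand_eye'])
def K(p): return np.array([[p['fx'],0,p['cx']],[0,p['fy'],p['cy']],[0,0,1.]])
def px2w(n,uv,z,s=None):
    p,T=camT(n,s); x=cv2.undistortPoints(np.array([[uv]],float),K(p),np.array(p['D'],float))[0,0]
    d=T[:3,:3]@[x[0],x[1],1]; return T[:3,3]+d*(z-T[2,3])/d[2]
def w2px(n,P,s=None):
    p,T=camT(n,s); Ti=np.linalg.inv(T)
    r=cv2.projectPoints(np.array(P,float).reshape(-1,1,3),cv2.Rodrigues(Ti[:3,:3])[0],Ti[:3,3],K(p),np.array(p['D'],float))
    return r[0][:,0]
def totool(P,s):  # world point -> tool axes shift
    return R.from_euler('xyz',s['ee_rot']).inv().apply(np.array(P)-s['eef_pos'])
E
python3 - <<'E'
from h import *
f=lambda u,v:((u+.5)/1.5625-.5,(v+.5)/1.5625-.5)
for n,u,v,z in [('c1',309,243,.07),('c2',405,218,.07),('c3',424,287,.07),('c4',331,311,.07),('pivot',345,268,.083),('post',352,293,.118),('shaft',390,256,.1),('knob',500,298,.02),('cap',519,247,.026),('roll',558,293,.03),('sd1',410,334,.01),('sd2',491,346,.02),('bowl',246,368,.03)]:
    print(n,px2w('top',f(u,v),z).round(3))
for n,u,v,z in [('post',461,274,.118),('shaft',428,314,.102),('knob',286,325,.03)]:
    print('sc',n,px2w('scene',f(u,v),z).round(3))
a=arm.grab_frame('top')[:,:,::-1];b=arm.grab_frame('scene')[:,:,::-1]
A=cv2.resize(a[110:240,190:370],None,fx=4.4,fy=4.4,interpolation=3)[:,:800]
cv2.imwrite('pics/topc.png',A[:572])
E
```

```text
c1 [0.586 0.231 0.07 ]
c2 [0.64  0.001 0.07 ]
c3 [ 0.472 -0.038  0.07 ]
c4 [0.422 0.181 0.07 ]
pivot [0.521 0.146 0.083]
post [0.457 0.127 0.118]
shaft [0.543 0.039 0.1  ]
knob [ 0.447 -0.223  0.02 ]
cap [ 0.569 -0.274  0.026]
roll [ 0.453 -0.36   0.03 ]
sd1 [ 0.366 -0.002  0.01 ]
sd2 [ 0.331 -0.196  0.02 ]
bowl [0.296 0.391 0.03 ]
sc post [0.465 0.128 0.118]
sc shaft [0.559 0.042 0.102]
sc knob [ 0.462 -0.223  0.03 ]
```

View pics/topc.png

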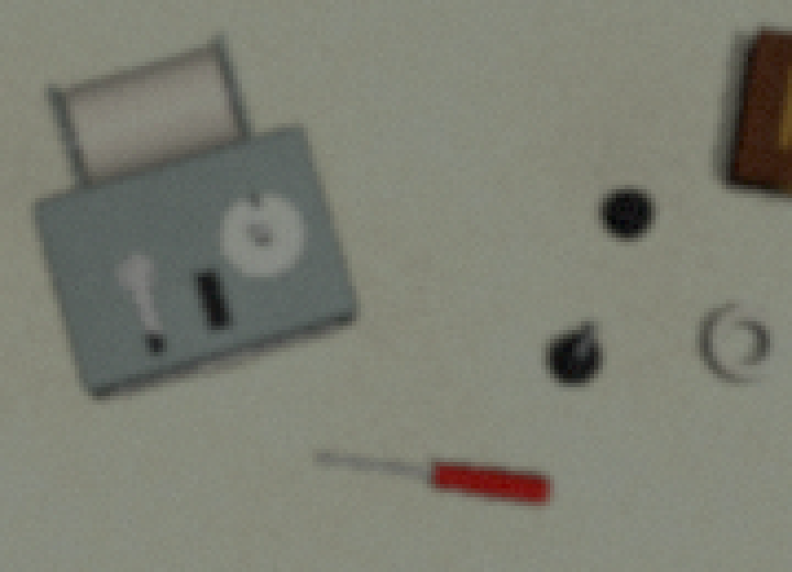

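The crop shows the disc centre at about (262,235) with its tab at (255,198), roughly along the dispenser's +x. The knob is at (575,357) with its nose at (592,325). My estimate is dispenser centre (.53,.094), yaw ≈0.26. Next I'll move over it for a wrist view.

```bash
python3 - <<'E'
from h import *
s=arm.get_state();print(totool([.50,.09,.235],s).round(4), s['q'])
E
```

```text
[ 0.4421  0.4245 -0.0085] [ 1.52208210e+00  3.59140095e-01  1.14216516e-02 -1.52484349e-04
 -1.22411253e+00 -2.88090369e-01]
```
0.613 m /0.0417 = 15 rows; rows approached with limit; use one repeated target (rate limited). Rows of joint speed limit 70%... use 18 rows with same target? "what a row does not reach only later rows make up". Fine: intermediate rows not needed. The wide turn: joint1 from 1.52 to ~.2, 1.3 rad at 1.67rad/s → .8s ok.

Careful with the scale: shifts go in units of 25 mm and turns go in units of 0.25 rad. That gives: 0.442 m is 17.68, 0.4245 m is 16.98.

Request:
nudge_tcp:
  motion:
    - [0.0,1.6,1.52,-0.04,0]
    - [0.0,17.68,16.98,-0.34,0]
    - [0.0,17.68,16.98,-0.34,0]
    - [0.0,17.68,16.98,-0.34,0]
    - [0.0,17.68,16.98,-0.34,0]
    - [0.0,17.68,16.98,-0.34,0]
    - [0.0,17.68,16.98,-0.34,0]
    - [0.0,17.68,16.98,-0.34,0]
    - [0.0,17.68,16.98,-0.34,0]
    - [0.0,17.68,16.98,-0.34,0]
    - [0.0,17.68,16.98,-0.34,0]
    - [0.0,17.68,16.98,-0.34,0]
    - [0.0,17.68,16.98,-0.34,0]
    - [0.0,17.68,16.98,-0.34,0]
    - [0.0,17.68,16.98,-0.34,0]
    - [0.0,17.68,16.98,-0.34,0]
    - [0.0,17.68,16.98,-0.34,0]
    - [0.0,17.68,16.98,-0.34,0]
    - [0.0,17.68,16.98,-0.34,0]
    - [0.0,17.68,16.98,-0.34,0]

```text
refused: motion[0]: [0.0, 1.6, 1.52, -0.04, 0] is not of type 'number' (schema: type "number"). Nothing was moved.
```

I used the wrong layout. The manual says one flat list, 5 numbers to a row, no inner brackets; once more.

Request:
nudge_tcp:
  motion: [0.0,1.6,1.52,-0.04,0,0.0,17.68,16.98,-0.34,0,0.0,17.68,16.98,-0.34,0,0.0,17.68,16.98,-0.34,0,0.0,17.68,16.98,-0.34,0,0.0,17.68,16.98,-0.34,0,0.0,17.68,16.98,-0.34,0,0.0,17.68,16.98,-0.34,0,0.0,17.68,16.98,-0.34,0,0.0,17.68,16.98,-0.34,0,0.0,17.68,16.98,-0.34,0,0.0,17.68,16.98,-0.34,0,0.0,17.68,16.98,-0.34,0,0.0,17.68,16.98,-0.34,0,0.0,17.68,16.98,-0.34,0,0.0,17.68,16.98,-0.34,0,0.0,17.68,16.98,-0.34,0,0.0,17.68,16.98,-0.34,0,0.0,17.68,16.98,-0.34,0,0.0,17.68,16.98,-0.34,0]

```text
t: 1.87
eef_pos: [0.4996, 0.0913, 0.2351]
ee_rot: [-3.141, -0.0, -0.335]
force: [0.6, 0.3, -0.5]
width: 0.0004
gripper_force: 0.0
```

```bash
python3 - <<'E'
from h import *
s=arm.get_state();print(s['t'],s['eef_pos'],s['ee_rot'],s['width'],s['qd'].max() if hasattr(s['qd'],'max') else s['qd'])
np.save('s1.npy',s,allow_pickle=True)
cv2.imwrite('pics/w1.png',cv2.resize(arm.grab_frame('wrist')[:,:,::-1],(800,600),interpolation=cv2.INTER_CUBIC))
E
```

```text
1.8667 [0.49962606 0.09128967 0.23511804] [-3.14142791e+00 -1.39151801e-06 -3.35200207e-01] 0.0003716381120810222 0.0016072780552674366
```

View pics/w1.png

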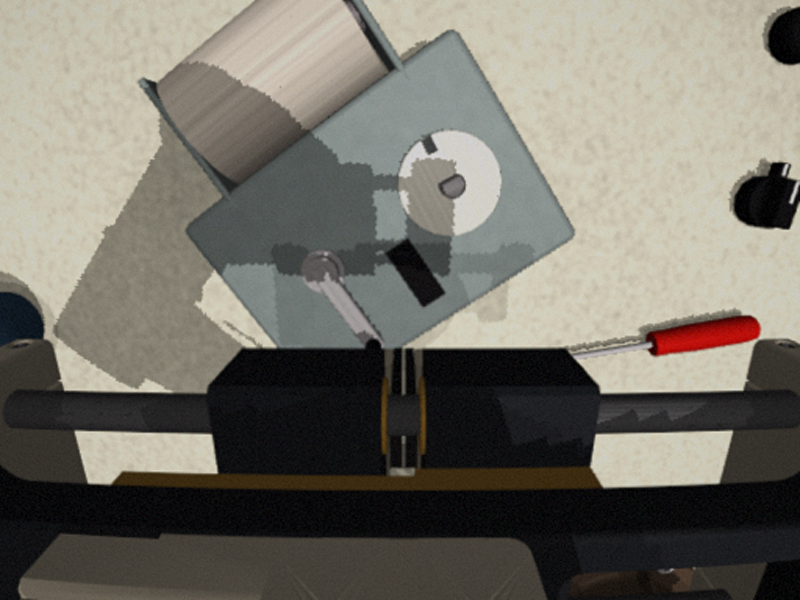

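The wrist view shows the disc centre at about (450,183), tab (429,145), shaft top ~(454,187), pivot (322,268) and post ~(374,346). The box corners are (187,231), (452,31) and (574,235).

```bash
python3 - <<'E'
from h import *
s=np.load('s1.npy',allow_pickle=True).item()
f=lambda u,v:((u+.5)/1.5625-.5,(v+.5)/1.5625-.5)
P={}
for n,u,v,z in [('a',187,231,.07),('b',452,31,.07),('c',574,235,.07),('pivot',322,267,.085),('post',374,345,.118),('disc',450,183,.076),('tab',429,145,.079),('shaft',452,187,.102),('nose',782,168,.02),('knob',766,203,.02)]:
    P[n]=px2w('wrist',f(u,v),z,s); print(n,P[n].round(4))
d=P['b']-P['a'];e=P['b']-P['c'];print(np.arctan2(d[0],-d[1]),np.arctan2(e[1],e[0]),np.hypot(*d[:2]),np.hypot(*e[:2]))
t=P['tab']-P['disc'];print('tab yaw',np.arctan2(t[1],t[0]),np.hypot(*t[:2]))
yaw=np.arctan2(d[0],-d[1]);c=(P['a']+P['c'])/2;c[2]=0
Rz=R.from_euler('z',yaw)
for l in([0,.05,0.083],[0,-.06,.102],[-.065,.05,.118]): print(l,c+Rz.apply(l))
E
```

```text
a [0.5822 0.2292 0.07  ]
b [0.6432 0.0068 0.07  ]
c [ 0.4862 -0.0365  0.07  ]
pivot [0.5263 0.1418 0.085 ]
post [0.4709 0.1211 0.118 ]
disc [0.5509 0.0387 0.076 ]
tab [0.5793 0.0446 0.079 ]
shaft [0.5496 0.0405 0.102 ]
nose [ 0.4712 -0.2383  0.02  ]
knob [ 0.4463 -0.22    0.02  ]
0.26763682389592325 0.2689133974202014 0.2306284484337601 0.16284326121815917
tab yaw 0.20643862679811087 0.029062467014970846
[0, 0.05, 0.083] [0.52099075 0.14459915 0.083     ]
[0, -0.06, 0.102] [0.55008059 0.03851531 0.102     ]
[-0.065, 0.05, 0.118] [0.45830484 0.12740969 0.118     ]
```

```bash
python3 - <<'E'
from h import *
s=arm.get_state()
piv=np.array([.523,.143]);pd=np.array([.329,.944])
def sh(th,off): 
    a=.268+np.pi-th; p=piv+.065*np.array([np.cos(a),np.sin(a)])-off*pd
    return totool([*p,.096],s).round(4)
print('pre',sh(0,.042))
for th in (0,.2,.4,.6,.8,1.,1.2,1.3):print(th,sh(th,.027))
E
```

```text
pre [-0.0485  0.0224  0.1391]
0 [-0.0485  0.0074  0.1391]
0.2 [-0.0548 -0.004   0.1391]
0.4 [-0.0586 -0.0164  0.1391]
0.6 [-0.06   -0.0293  0.1391]
0.8 [-0.0587 -0.0422  0.1391]
1.0 [-0.0549 -0.0546  0.1391]
1.2 [-0.0487 -0.066   0.1392]
1.3 [-0.0448 -0.0712  0.1392]
```

Scaled: 0.139 m is 5.56, 0.08 m is 3.2.

Request:
nudge_tcp:
  motion: [0,-1.94,0.96,0,0,0,-1.94,0.96,0,0,0,-1.94,0.96,1.6,0,0,-1.94,0.96,3.2,0,0,-1.94,0.96,4.8,0,0,-1.94,0.96,5.56,0,0,-1.94,0.96,5.56,0,0,-1.94,0.296,5.56,0,0,-2.2,-0.16,5.56,0,0,-2.344,-0.656,5.56,0,0,-2.4,-1.172,5.56,0,0,-2.348,-1.688,5.56,0,0,-2.196,-2.184,5.56,0,0,-2.196,-2.184,5.56,0,0,-2.196,-2.184,5.56,0]

```text
t: 3.17
eef_pos: [0.4671, 0.1608, 0.0963]
ee_rot: [-3.141, -0.001, -0.336]
force: [-0.8, -3.0, 2.8]
width: 0.0007
gripper_force: 1.5
```

Scaled: -0.0114 m is -0.456, 0.0062 m is 0.248.

Request:
nudge_tcp:
  motion: [0,0.248,-0.456,0,0,0,0.36,-0.6,0,0,0,0.36,-0.6,0,0,0,0.36,-0.6,0,0]

```text
t: 3.5
eef_pos: [0.4795, 0.1706, 0.0959]
ee_rot: [3.141, 0.0, -0.337]
force: [-1.7, -2.5, 2.1]
width: 0.0004
gripper_force: 1.7
```

```bash
python3 - <<'E'
from h import *
cv2.imwrite('pics/t2.png',cv2.resize(arm.grab_frame('scene')[150:250,220:360,::-1],(800,571),interpolation=cv2.INTER_CUBIC))
E
```

```text
(no output)
```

View pics/t2.png

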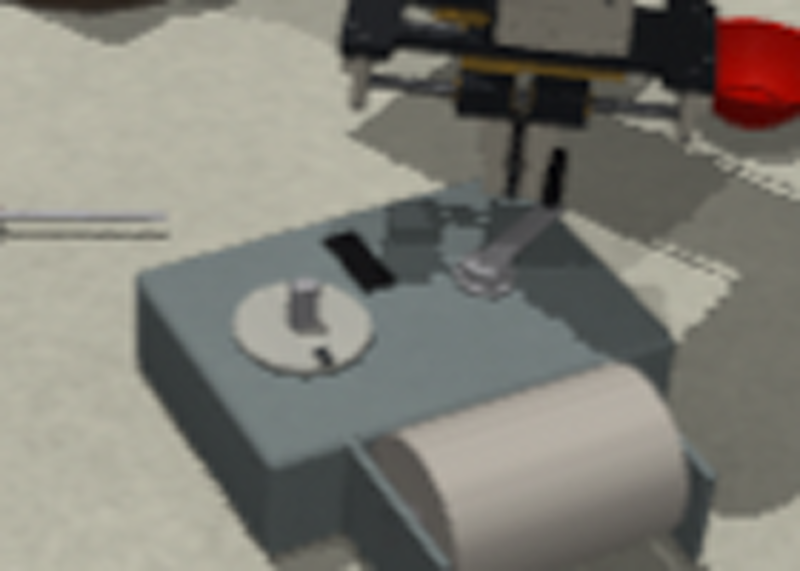

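The lever is pushed only partway, with the post top at crop (558,155). I'll compute its angle.

```bash
python3 - <<'E'
from h import *
s=arm.get_state();pd=np.array([.329,.944])
w=px2w('scene',(220+558/5.714,150+155/5.71),.118);print(w)
print(px2w('scene',(220+483/5.714,150+272/5.71),.085))
for th in (.4,.6,.7,.8,.9,1.,1.1,1.2,1.3):
    a=.268+np.pi-th; p=np.array([.523,.143,.118])+.065*np.array([np.cos(a),np.sin(a),0]);print(th,w2px('scene',p).round(1),np.dot(p[:2]-s['eef_pos'][:2],pd).round(4),totool(p,s).round(4))
E
```

```text
[0.48565893 0.1954776  0.118     ]
[0.53823329 0.14203305 0.085     ]
0.4 [[301.6 173.4]] -0.0247 [-0.0134  0.0248 -0.022 ]
0.6 [[305.8 173.6]] -0.0118 [-0.0147  0.0118 -0.022 ]
0.7 [[307.9 173.9]] -0.0053 [-0.0145  0.0054 -0.022 ]
0.8 [[309.9 174.2]] 0.0011 [-0.0135 -0.0011 -0.022 ]
0.9 [[311.9 174.7]] 0.0074 [-0.0119 -0.0074 -0.022 ]
1.0 [[313.8 175.4]] 0.0135 [-0.0098 -0.0135 -0.022 ]
1.1 [[315.7 176.1]] 0.0194 [-0.007  -0.0194 -0.022 ]
1.2 [[317.4 176.9]] 0.0249 [-0.0036 -0.0249 -0.022 ]
1.3 [[319.1 177.8]] 0.0301 [ 0.0003 -0.0301 -0.022 ]
```

Scaled: -0.005 m is -0.2, 0.003 m is 0.12.

Request:
nudge_tcp:
  motion: [0,0.12,-0.2,0,0,0,0.12,-0.2,0,0]

```text
t: 3.72
eef_pos: [0.4841, 0.1747, 0.096]
ee_rot: [3.141, 0.0, -0.337]
force: [-2.5, -2.5, 1.2]
width: 0.0003
gripper_force: 1.6
```

Request:
nudge_tcp:
  motion: [0,0.08,-0.16,0,0,0,0.08,-0.16,0,0]

```text
t: 3.88
eef_pos: [0.4848, 0.1753, 0.0955]
ee_rot: [3.136, 0.003, -0.337]
force: [-8.1, -8.8, 9.8]
width: 0.0004
gripper_force: 6.2
```

Request:
nudge_tcp:
  motion: [0,0.04,-0.12,0,0,0,0.04,-0.12,0,0]

```text
t: 4.05
eef_pos: [0.4852, 0.1758, 0.0953]
ee_rot: [3.132, 0.005, -0.337]
force: [-12.2, -15.6, 13.8]
width: 0.0007
gripper_force: 10.0
```

Stop reached. I'll back off, then lift clear.

Scaled: -0.11 m is -4.4, 0.012 m is 0.48.

Request:
nudge_tcp:
  motion: [0,0,0.48,0,0,0,0,0.56,-1.2,0,0,0,0.56,-2.8,0,0,0,0.56,-4.4,0,0,0,0.56,-5.2,0,0,0,0.56,-5.2,0,0,0,0.56,-5.2,0,0,0,0.56,-5.2,0,0,0,0.56,-5.2,0]

```text
t: 4.8
eef_pos: [0.4842, 0.1671, 0.225]
ee_rot: [3.141, 0.001, -0.337]
force: [-1.5, -0.2, -0.1]
width: 0.0004
gripper_force: 0.0
```

```bash
python3 - <<'E'
from h import *
s=arm.get_state();print(totool([.43,-.19,.22],s).round(4),s['q'])
cv2.imwrite('pics/s3.png',cv2.resize(arm.grab_frame('scene')[150:250,220:360,::-1],(560,400),interpolation=cv2.INTER_CUBIC))
E
```

```text
[0.0669 0.355  0.0053] [ 7.15863288e-01  9.12271042e-02 -3.42372441e-01 -3.73286754e-04
 -1.13840829e+00  5.18144830e-01]
```

View pics/s3.png

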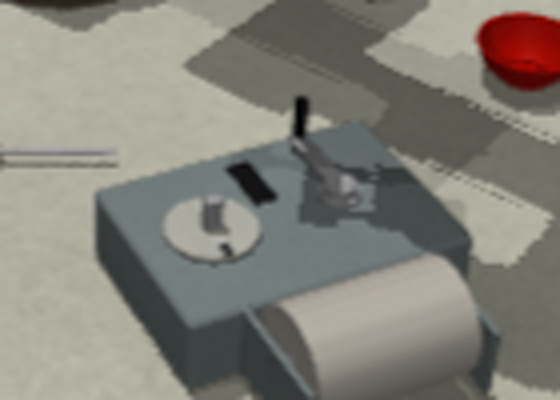

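The lever has sprung back to rest, with the post at (301,120) in front of the box. Next I'll go look at the knob.

```bash
python3 - <<'E'
from h import *
s=arm.get_state();print(totool([.385,-.190,.2],s).round(4))
E
```

```text
[0.0244 0.3698 0.0254]
```

Scaled: 0.37 m is 14.8, 0.025 m is 1, 0.2 rad is 0.8.

Request:
nudge_tcp:
  motion: [0.06,0.96,14.8,0.4,0.8,0.06,0.96,14.8,0.4,0.8,0.06,0.96,14.8,0.4,0.8,0.06,0.96,14.8,0.4,0.8,0.06,0.96,14.8,0.8,0.8,0.06,0.96,14.8,1,0.8,0.06,0.96,14.8,1,0.8,0.06,0.96,14.8,1,0.8,0.06,0.96,14.8,1,0.8,0.06,0.96,14.8,1,0.8,0.06,0.96,14.8,1,0.8,0.06,0.96,14.8,1,0.8,0.06,0.96,14.8,1,0.8,0.06,0.96,14.8,1,0.8,0.06,0.96,14.8,1,0.8]
  force: 25

```text
t: 6.1
eef_pos: [0.3855, -0.1888, 0.2011]
ee_rot: [-3.142, -0.0, -0.534]
force: [0.3, 0.7, 0.3]
width: 0.0598
gripper_force: 0.0
```

```bash
python3 - <<'E'
from h import *
s=arm.get_state();np.save('s2.npy',s,allow_pickle=True)
im=arm.grab_frame('wrist');cv2.imwrite('w2.png',im[:,:,::-1])
u,v=w2px('wrist',[.447,-.222,.02],s)[0].astype(int);print(u,v)
a,b=max(0,u-64),max(0,v-48);a=min(a,512-128);b=min(b,384-96);print(a,b)
cv2.imwrite('pics/w2c.png',cv2.resize(im[b:b+96,a:a+128,::-1],(768,576),interpolation=cv2.INTER_CUBIC))
E
```

```text
254 112
190 64
```

View pics/w2c.png

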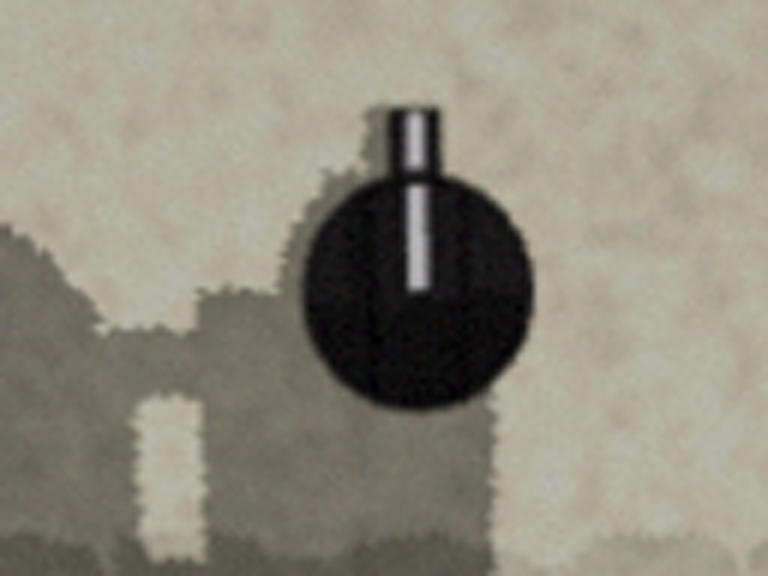

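The knob is clearly seen: skirt centre (418,293) and nose tip (415,110) in the crop, almost aligned with the tool x axis.

```bash
python3 - <<'E'
from h import *
s=np.load('s2.npy',allow_pickle=True).item()
g=lambda u,v:(190+(u+.5)/6-.5,64+(v+.5)/6-.5)
c=px2w('wrist',g(418,293),.018,s);n=px2w('wrist',g(415,110),.02,s);l=px2w('wrist',g(418.5,291),.038,s);l2=px2w('wrist',g(414,185),.038,s)
print(c,n,l,l2,np.hypot(*(n-c)[:2]),np.arctan2(*(n-c)[1::-1]),np.arctan2(*(l2-l)[1::-1]))
# refine by dark-mass circle
s=arm.get_state();print(s['ee_rot'][2],totool([*c[:2],.021],s).round(4))
E
```

```text
[ 0.44487199 -0.22665948  0.018     ] [ 0.47384934 -0.2431117   0.02      ] [ 0.44533766 -0.22692031  0.038     ] [ 0.46160595 -0.23559469  0.038     ] 0.03332210593131966 -0.5163772017132181 -0.4898595274418993
-0.534652061317255 [0.0703 0.0022 0.1801]
```

Scaled: 0.179 m is 7.16, 0.165 m is 6.6, -0.025 rad is -0.1.

Request:
nudge_tcp:
  motion: [0.06,1.6,0.04,0,-0.08,0.06,2.812,0.088,0.4,-0.1,0.06,2.812,0.088,2,-0.1,0.06,2.812,0.088,3.6,-0.1,0.06,2.812,0.088,5.2,-0.1,0.06,2.812,0.088,6.6,-0.1,0.06,2.812,0.088,7.16,-0.1,0.06,2.812,0.088,7.16,-0.1,0,2.812,0.088,7.16,-0.1,0,2.812,0.088,7.16,-0.1,0,2.812,0.088,7.16,-0.1,0,2.812,0.088,7.16,-0.1,0,2.812,0.088,7.16,-0.1,0,2.812,0.088,7.16,-0.1]
  force: 35

```text
t: 7.32
eef_pos: [0.4448, -0.2277, 0.0229]
ee_rot: [-3.141, -0.002, -0.512]
force: [-0.2, 0.0, -0.8]
width: 0.0255
gripper_force: 0.0
```

Request:
nudge_tcp:
  motion: [0,0,0,0,0,0,0,0,0,0,0,0,0,0,0,0,0,0,0,0]

```text
t: 7.65
eef_pos: [0.4446, -0.2277, 0.0226]
ee_rot: [-3.141, -0.001, -0.512]
force: [-1.3, 2.5, 6.7]
width: 0.0177
gripper_force: 35.0
```

```bash
python3 - <<'E'
from h import *
s=arm.get_state();print(totool([.550,.039,.24],s).round(4))
E
```

```text
[-0.0386 -0.2842 -0.2174]
```

```bash
python3 - <<'E'
from h import *
s=arm.get_state();print(totool([.472,.019,.2],s).round(4))
E
```

```text
[-0.0968 -0.2286 -0.1775]
```

Request:
nudge_tcp:
  motion: [0,0,0,-1.6,0,0,0,0,-3.2,0,0,0,0,-4.8,0,0,0,0,-6.4,0,0,0,0,-7.08,0,0,0,0,-7.08,0]

```text
t: 8.15
eef_pos: [0.4467, -0.2283, 0.2041]
ee_rot: [-3.139, -0.008, -0.511]
force: [1.4, 0.0, -0.8]
width: 0.0177
gripper_force: 35.0
```

Scaled: -0.2286 m is -9.144, -0.0968 m is -3.872, -0.75 rad is -3.

Request:
nudge_tcp:
  motion: [0,-3.872,-9.144,0,-3,0,-3.872,-9.144,0,-3,0,-3.872,-9.144,0,-3,0,-3.872,-9.144,0,-3,0,-3.872,-9.144,0,-3,0,-3.872,-9.144,0,-3,0,-3.872,-9.144,0,-3,0,-3.872,-9.144,0,-3,0,-3.872,-9.144,0,-3,0,-3.872,-9.144,0,-3,0,-3.872,-9.144,0,-3,0,-3.872,-9.144,0,-3]

```text
t: 9.15
eef_pos: [0.4717, 0.0179, 0.1989]
ee_rot: [3.142, 0.0, 0.236]
force: [0.0, -0.5, -0.6]
width: 0.0177
gripper_force: 35.0
```

```bash
python3 - <<'E'
from h import *
s=arm.get_state();np.save('s3.npy',s,allow_pickle=True)
im=arm.grab_frame('wrist');cv2.imwrite('w3.png',im[:,:,::-1])
u,v=w2px('wrist',[.55,.039,.08],s)[0].astype(int)
a,b=max(0,min(u-80,512-160)),max(0,v-50);print(u,v,a,b)
cv2.imwrite('pics/w3c.png',cv2.resize(im[b:b+120,a:a+160,::-1],(800,600),interpolation=cv2.INTER_CUBIC))
E
```

```text
255 100 175 50
```

View pics/w3c.png

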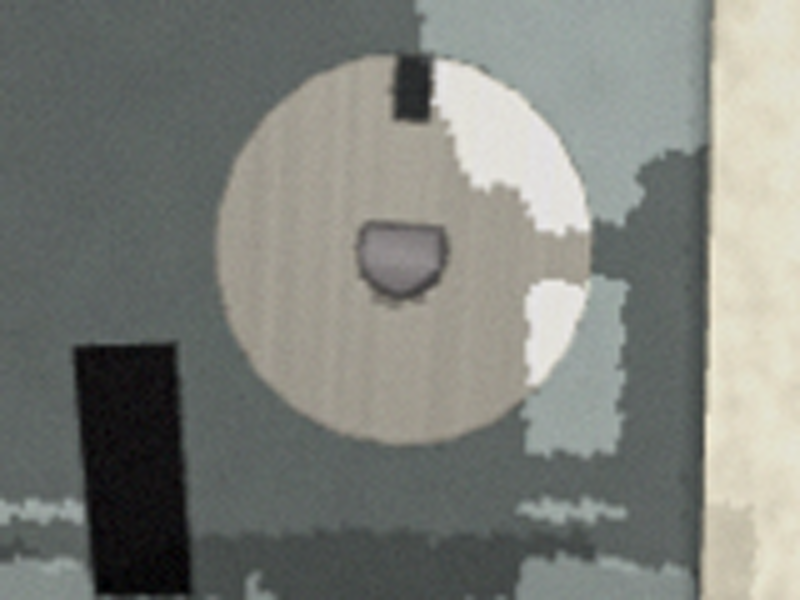

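The shaft outline spans x 357–446 with its flat at y≈223. The disc centre is (404,249) and the tab centre (414,88).

```bash
python3 - <<'E'
from h import *
s=np.load('s3.npy',allow_pickle=True).item()
g=lambda u,v:(175+(u+.5)/5-.5,50+(v+.5)/5-.5)
W=lambda u,v,z:px2w('wrist',g(u,v),z,s)
# ellipse-sampled disc edges
d=(W(216,249,.076)+W(592,249,.076)+W(404,53,.076)+W(404,444,.076))/4
print('disc',d,np.hypot(*(W(592,249,.076)-W(216,249,.076))[:2]),np.hypot(*(W(404,53,.076)-W(404,444,.076))[:2]))
sh=W(402,249,.1005);print('shaft',sh)
t=W(414,88,.079);print('tab yaw',np.arctan2(*(t-d)[1::-1]),np.hypot(*(t-d)[:2]))
e=W(445,228,.1005)-W(360,222,.1005);print('flat yaw',np.arctan2(e[1],e[0])+np.pi/2)
st=arm.get_state();c=d.copy()
print(st['ee_rot'][2],totool([d[0],d[1],.14],st).round(4),totool([sh[0],sh[1],.14],st).round(4))
E
```

```text
disc [0.55095924 0.03924877 0.076     ] 0.07073218441858171 0.07105996537547359
shaft [0.55053928 0.03931877 0.1005    ]
tab yaw 0.16957425561701747 0.028636436981200233
flat yaw 0.16757703815639946
0.23605722130622087 [ 0.082  -0.0021  0.059 ] [ 0.0816 -0.0023  0.059 ]
```

Scaled: -0.0022 m is -0.088, -0.001 m is -0.04, 0.067 rad is 0.268.

Request:
nudge_tcp:
  motion: [0,1.6,-0.04,0,0.268,0,3.272,-0.088,0.8,0.268,0,3.272,-0.088,2,0.268,0,3.272,-0.088,2.64,0.268,0,3.272,-0.088,2.64,0.268,0,3.272,-0.088,2.64,0.268,0,3.272,-0.088,2.64,0.268,0,3.272,-0.088,2.64,0.268]

```text
t: 9.87
eef_pos: [0.5517, 0.0405, 0.1349]
ee_rot: [-3.141, -0.003, 0.171]
force: [-1.0, 0.5, -0.2]
width: 0.0177
gripper_force: 35.0
```

```bash
python3 - <<'E'
from h import *
st=arm.get_state();print(st['t'],totool([.5507,.0393,.13],st).round(4),st['force'])
cv2.imwrite('w4.png',arm.grab_frame('wrist')[:,:,::-1])
E
```

```text
9.8667 [-0.0012  0.001   0.0049] [-1.02099775  0.49649493 -0.18669234]
```

Request:
nudge_tcp:
  motion: [0,0,0,0,0,0,0,0,0,0]

```text
t: 10.08
eef_pos: [0.5511, 0.0407, 0.1341]
ee_rot: [-3.141, -0.002, 0.171]
force: [0.6, 0.3, -0.4]
width: 0.0175
gripper_force: 35.0
```

Request:
nudge_tcp:
  motion: [0,0,0,0.2,0,0,0,0,0.2,0]

```text
t: 10.25
eef_pos: [0.5504, 0.0405, 0.1276]
ee_rot: [-3.141, 0.0, 0.171]
force: [0.2, -0.0, 0.1]
width: 0.0177
gripper_force: 35.0
```

```bash
python3 - <<'E'
from h import *
st=arm.get_state();print(st['t'],totool([.5507,.0393,.13],st).round(4),st['force'],st['ee_rot'])
E
```

```text
10.25 [ 0.      0.0012 -0.0024] [ 0.22006108 -0.0381085   0.12390459] [-3.14135077e+00  3.19288907e-04  1.71026125e-01]
```

Shift +1 mm in y and lower gradually.

Scaled: 0.006 m is 0.24, 0.003 m is 0.12.

Request:
nudge_tcp:
  motion: [0,0,0.04,0,0,0,0,0.04,0.12,0,0,0,0.04,0.24,0,0,0,0.04,0.24,0]

```text
t: 10.58
eef_pos: [0.5506, 0.0394, 0.1212]
ee_rot: [3.142, 0.001, 0.171]
force: [-0.6, 0.2, -1.2]
width: 0.0179
gripper_force: 35.0
```

Request:
nudge_tcp:
  motion: [0,0,0,0.12,0,0,0,0,0.12,0]

```text
t: 10.75
eef_pos: [0.5507, 0.0394, 0.1184]
ee_rot: [3.142, 0.001, 0.171]
force: [0.1, 0.4, -0.9]
width: 0.017
gripper_force: 35.0
```

Entering freely; continue to the seat.

Request:
nudge_tcp:
  motion: [0,0,0,0.12,0,0,0,0,0.24,0,0,0,0,0.36,0,0,0,0,0.36,0]

```text
t: 11.08
eef_pos: [0.5506, 0.0394, 0.1093]
ee_rot: [3.141, 0.001, 0.171]
force: [-0.8, -0.0, -1.1]
width: 0.0179
gripper_force: 35.0
```

Request:
nudge_tcp:
  motion: [0,0,0,0.06,0,0,0,0,0.06,0,0,0,0,0.06,0,0,0,0,0.06,0]

```text
t: 11.42
eef_pos: [0.5511, 0.0395, 0.1087]
ee_rot: [-3.141, -0.0, 0.171]
force: [0.2, 0.4, 0.1]
width: 0.0176
gripper_force: 35.0
```

Request:
nudge_tcp:
  motion: [0,0,0,0.12,0,0,0,0,0.2,0,0,0,0,0.2,0]

```text
t: 11.67
eef_pos: [0.5513, 0.0396, 0.1037]
ee_rot: [3.142, -0.001, 0.171]
force: [-0.4, 0.1, 5.2]
width: 0.018
gripper_force: 35.0
```

Request:
nudge_tcp:
  motion: [0,0,0,0.08,0,0,0,0,0.16,0,0,0,0,0.16,0,0,0,0,0.16,0]

```text
t: 12.0
eef_pos: [0.5514, 0.0396, 0.1005]
ee_rot: [3.141, -0.001, 0.172]
force: [-3.0, 1.5, 9.6]
width: 0.0176
gripper_force: 35.0
```

Request:
nudge_tcp:
  motion: [0,0,0,0.04,0,0,0,0,0.04,0,0,0,0,0.04,0]

```text
t: 12.25
eef_pos: [0.5515, 0.0396, 0.1003]
ee_rot: [3.141, -0.001, 0.172]
force: [-5.9, 0.7, 15.6]
width: 0.0174
gripper_force: 35.0
```

Request:
nudge_tcp:
  motion: [0,0,0,0,0,0,0,0,0,0,0,0,0,0,0,0,0,0,0,0]

```text
t: 12.58
eef_pos: [0.5515, 0.0396, 0.1003]
ee_rot: [3.141, -0.002, 0.172]
force: [-4.7, 0.1, 14.3]
width: 0.0176
gripper_force: 35.0
```

```bash
python3 -c "
from h import *
cv2.imwrite('pics/end.png',cv2.resize(arm.grab_frame('scene')[130:250,200:360,::-1],(800,600),interpolation=3))"
```

```text
(no output)
```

View pics/end.png

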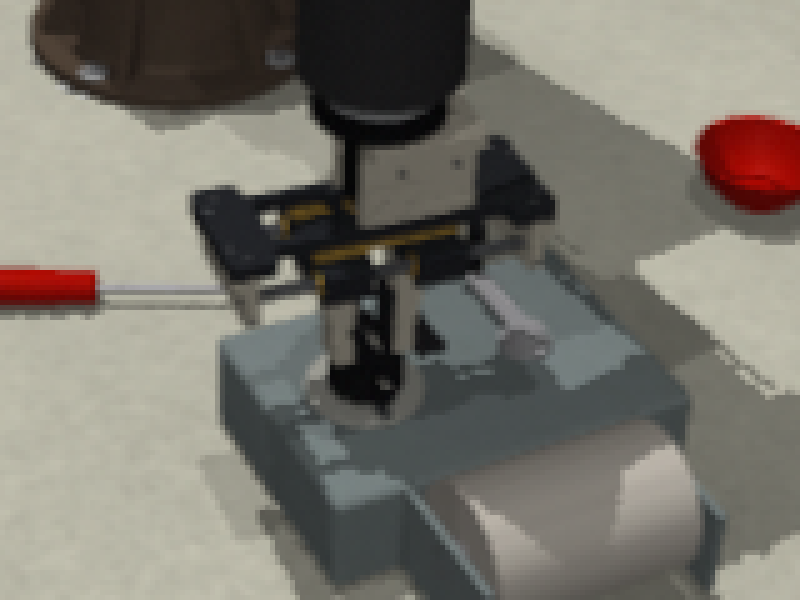

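The knob is seated low on the disc at (370,390) with its nose over the tab, the lever is at rest (510,315), and the gripper is holding.

```bash
python3 -c "
from station import arm
print(arm.job_done())"
```

```text
the job is handed in; nothing more can be done
None
```

The job is handed in with no verdict shown: the lever reached its stop and sprang back, and the knob is seated on the D-shaft nose over tab, held pressed to the end of its travel at about 14 N, with nothing else touched.

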